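Lock the cooling-unit cover of the topping rail

ROBOT

A 7-joint arm with a two-finger parallel gripper is mounted at the origin on the work surface. World frame = base frame: x ahead of the robot, y to its left, z up, the work surface at z = 0. Lengths are in mm, angles in rad, forces in N, time in s.
With the tool pointing down it reaches from about 400 to 850 mm from the base axis. Payload 4.4 kg.
Tool frame: the origin (TCP) lies midway between the tips of the shut fingers; the grasp point (between the pads) lies grip_depth behind it (grip_depth is the distance from the TCP to the grasp point, in mm); z points along the fingers, y is the line along which they close (so a half turn about z gives the same grasp; the last joint's range is limited). The gripper opens to 94 mm and grips with 3 to 60 N. Pads are 16 mm wide; open, the fingers measure 119 mm over their backs; the gripper's body (75 mm by 177 mm) begins 78 mm behind the grasp point.
Start: joints at [-1.186, 0.628, 0.038, 1.517, -0.027, 0.996, -0.02], TCP at [283.174, 585.09, 205.478] pointing down, gripper open.
Joint ranges: [-3.06, 3.06], [-0.37, 2.12], [-1.25, 1.32], [0.18, 2.47], [-1.1, 4.24], [0.23, 1.98], [-2.94, 2.94]. Speed limits (rad/s): [2.57, 2.57, 3.14, 3.14, 3.14, 3.14, 3.14].

INTERFACE

Orientations are given as a unit quaternion [w, x, y, z].
In Python, from rig import get_state, grab_frame, close_job, find_in, outline_of, tip_of, grip_depth gives the robot as it stands.
- The arm moves only by the tool drive_tool, never from a script. Its argument "motion" is one flat list of numbers, 5 for each row, row after row: the shift along the tool's x, y, z in m, then the turn about the tool's z in degrees, then the finger opening in m, from 0 to 0.094. A call has 1 to 12 rows; each row is the pose to reach, as a shift and turn from the pose commanded when the call began, along the tool's axes at that moment; what a row does not reach only later rows make up. A row lasts 1/8 s, in which the tool goes at most 62.5 mm and 10.7 degrees, less where a joint would pass 70% of its speed; a pose out of reach is approached as far as the arm can. A call with a gripper value outside its range is refused whole. The fingers move at their own pace and stop on an object; "force" is the grip in N (left out, the last holds). Time passes only in rows, so rows that repeat a pose let the fingers close. It gives the time, the measured TCP pose, the force, the opening and the grip force at its end, in the units of the state.
- get_state(): the state, without advancing time (a new reading comes with each control period).
- grab_frame(name): name is "side" or "top" or "wrist"; returns a dict with "color" (480x640x3 uint8, red, green, blue), "range_z" (480x640 float32, mm along the optical axis (not along the pixel's ray), 0 where there is no reading), "fov_y" (degrees; the focal length in pixels is half the picture's height over the tangent of half this angle, whatever the lens; pixels are square), "cx", "cy" (the principal point, pixels), "camera_from_world" (4x4, takes a point from world to camera coordinates). Camera axes: x right, y up, looking along -z (the intrinsics and any distortion apply to the point x, -y, -z); pixel columns grow to the right and rows downward; lengths in mm; the calibration is good to about 2 mm. A picture is of the moment at which its call begins.
- close_job(): hands the job in; it is judged then, once.
Trained networks look in a picture, given as the dict that the camera call returned (one of the last four; its "shot" number tells which), for a name from the list of things; names that differ only in an ending like _2 or _b are one class to them, and where a whole thing is asked for, a point or a joint stands for the part that bears it (a point fixed in the world has none). Each returns a list of dicts, best first, with "p" (0 to 1); they miss things now and then, are a little off and sometimes report something else, mostly with a low value. They report only what shows in the picture. A call takes as long as a camera call.
- find_in(thing, picture): "centre" ([x, y, z] in mm, in the coordinates of the camera as it stood for that picture, good to about 4 mm: the middle of the surface that is visible of it).
- outline_of(thing, picture): "pixels" (480x640 bool, what is visible of it).
- tip_of(thing, picture): "centre" ([x, y, z] in mm, in the coordinates of the camera as it stood for that picture, good to about 4 mm: a listed point, or the origin of a listed thing).
The state is a dict: "t": time; "joints": joint angles; "joint_vel": joint speeds; "tau": joint torques, N m; "tcp_pos": TCP position; "orientation": TCP orientation; "ft_force": force on the tool from outside, world axes, zero at the start; "ft_torque": the same for the moment, N m; "opening": opening from 0.0 (shut) to 1.0 (fully open); "grasp_force": force on a finger pad.
Only numpy, scipy, OpenCV 4.12 (cv2) and the standard library are available. Lean on these libraries where they do the work, as an engineer would, in place of code of your own. Each camera call takes 0.05 s, during which the arm holds its last target. There are 200 camera calls.

TASK

The cover over the cooling unit of the refrigerated topping rail is closed but not locked. Take the lock key with the red handle from the wooden tool block and fit it in the recessed lock in the cover: you cannot tell how the bit down there stands, so lean on the key only lightly and turn it gently back and forth until it drops fully home, then turn it clockwise to the stop without forcing it. Put the key back upright in the hole it came from and leave everything else as it stands.

Things in the scene. Friction and masses are not known exactly. Their poses are not given: they have to be found in the camera images.
- rail_unit: refrigerated topping rail, a fixed stainless box 340 (x) x 880 (y) x 225 high; origin under its centre, z up. Row of lidded pans, and at its +y end the flat 200 mm wide aluminium cover of the cooling unit (cover top 225 mm above the origin)
- lock_mouth (a point): centre of the lock's round mouth, level with the cover's top; axes as the rail unit's, in whose frame it lies at x -50, y +340, z +225 mm. The vertical well below it is 34 mm wide and 22 mm deep; the drive (see lock_drive_top) stands in its middle
- lock_drive_top (a point): top edge of the lock's double bit, an upright bar 18 long x 4 thick, on the well's axis, 12 mm below the mouth and 10 mm above the floor (point fixed to the rail unit, same axes). Through it a 10.4 mm round pin with coned tip stands 6 mm higher and centres the key. At the start the bar's length lies within 65 degrees, either way, of the rail's x axis; its angle is not measured
- lock (a joint): turn of the lock's cam, 0 to 1.5 rad, growing clockwise seen from above; 0 to 0.25 at the start (unlocked), hard stop at 1.5 = locked. 0.08 N m of friction, stays where left. The bit turns with it, at an offset unknown, through a rubber cushion that gives 1.5 N m per rad. A white dot on the well's floor points to the rail's -y at 0 and to its -x (robot's side) when locked
- key_grip (a point): loose lock key, 94 mm tall, 110 g, standing; this is the centre of its flat red handle (42 along the key's x, 10 thick along its y, 40 high), 74 mm above the foot; z up. 13 mm shank; at the foot a boss 24 (x) x 17 (y) x 24 mm with an opening 18 mm deep: an 11 mm bore and across it a slot 19.5 long (x) x 6 wide. It fits the bit either way round, 6 degrees of play
- key_foot (a point): centre of the key's open lower end, on its axis; 14 mm above the table in the block. Resting on top of the bit it is 12 mm below the lock's mouth, fully home (on the well's floor) 22 mm below it
- tool_block: fixed dark wooden block 64 (x) x 190 (y) x 44 mm high, origin under its centre; three round holes 33 mm wide and 30 mm deep at y = -60, 0 and +60 mm; the key stands in one of them, the brush and the needle tool in the others
- brush: bystander: wooden brush, 129 mm tall, 28 mm wide, standing in the block; origin under its foot
- needle_tool: bystander: aluminium needle tool handle, 90 mm tall, 29 mm wide, standing in the block; origin under its foot
- ramekin: bystander: white ramekin, 64 mm wide, 32 mm high, on the cover behind the lock; origin under it
- milk_jug: bystander: steel milk jug, 86 mm wide, 100 mm high; origin under it
- tamper: bystander: wooden tamper, 58 mm wide, 86 mm high; origin under it
- cup: bystander: blue mug, 72 mm wide, 62 mm high; origin under it
- bean_jar: bystander: amber bean jar, 84 mm wide, 130 mm high; origin under it

How it is judged:
By the outcome, as a careful person would: the job done as asked, in the order asked, and still so for the second after the job is handed in, with the robot touching nothing.
It also fails if it takes over 72 s, if anything falls off the work surface, if the arm or the gripper's body presses on something with over 40 N, if the wrist force passes 120 N, or if a joint passes its speed limit or range.

## Working session

There is one attempt and no reset: what is moved stays moved. The work goes in short steps, Python scripts to look and compute and a tool call to move; the robot and the scene stay as the last step left them, time stands still between calls to the robot, and variables do not carry over. Pictures are saved under pics/ and viewed, at most 10 in all, crops included, and the job is handed in when it is done.

Besides the shell and the picture viewer there is one more tool, called after "Call:" as name(argument=value, ...) on one line, values as JSON. drive_tool: Moves the arm, as the interface text tells. Its arguments: {"type":"object","properties":{"motion":{"type":"array"},"force":{"type":"number"}},"required":["motion"]}

```bash
mkdir -p pics; cat > h.py <<'E'
import numpy as np, cv2
from rig import *
def w(p,f):
    return (np.linalg.inv(f["camera_from_world"])@np.r_[p,1])[:3]
def pix(f,P):
    c=(f["camera_from_world"]@np.r_[P,1])[:3]; F=240/np.tan(np.radians(f["fov_y"])/2)
    return f["cx"]+F*c[0]/-c[2], f["cy"]-F*c[1]/-c[2]
def cloud(f):
    F=240/np.tan(np.radians(f["fov_y"])/2); v,u=np.mgrid[:480,:640]; z=f["range_z"]
    c=np.stack([(u-f["cx"])/F*z,-(v-f["cy"])/F*z,-z,np.ones_like(z)],-1)
    return (c@np.linalg.inv(f["camera_from_world"]).T)[...,:3]
def save(f,n): cv2.imwrite("pics/"+n+".png",f["color"][...,::-1])
E
python3 - <<'E'
from h import *
np.set_printoptions(precision=1,suppress=True)
s=get_state(); print(s); print(grip_depth)
ims=[]
for n in("top","side"):
    f=grab_frame(n); ims.append(f["color"]); print(n,[k for k in f if k not in("color","range_z")],f["fov_y"])
    for t in("lock_mouth","key_grip","key_foot","tool_block","rail_unit","brush","needle_tool","ramekin","milk_jug","bean_jar","cup","tamper"):
        r=tip_of(t,f); print(t,[(w(q["centre"],f),round(q["p"],2)) for q in r[:2]])
cv2.imwrite("pics/a.png",ims[0][...,::-1]);cv2.imwrite("pics/b.png",ims[1][...,::-1])
E
```

```text
{'t': 0.0, 'joints': array([-1.2,  0.6,  0. ,  1.5, -0. ,  1. , -0. ]), 'joint_vel': array([ 0.,  0.,  0.,  0., -0., -0.,  0.]), 'tau': array([ -0. , -55. ,   1.1, -18.7,  -0.1,   0. ,   0. ]), 'tcp_pos': array([282.9, 584.5, 204.6]), 'orientation': array([-0. ,  0.2,  1. , -0. ]), 'ft_force': array([-0.4,  0.3,  0.4]), 'ft_torque': array([-0.1,  0. ,  0. ]), 'grasp_force': 0.0, 'opening': 0.9970307460757554}
18.8
top ['fov_y', 'cx', 'cy', 'camera_from_world', 'shot'] 50.76588263156073
lock_mouth [(array([520.4, -94. , 221.9]), 0.96)]
key_grip [(array([485.5, 357.3,  86.9]), 0.52), (array([327.8, 319. ,   3.7]), 0.29)]
key_foot [(array([484.7, 357.5,  14.7]), 0.52)]
tool_block [(array([491.6, 298.2,   1. ]), 0.8)]
rail_unit []
brush [(array([491.1, 298.7,  18.8]), 0.62)]
needle_tool [(array([495.2, 238.6,  16.5]), 0.7)]
ramekin [(array([684.6, -94.2, 226.9]), 0.85)]
milk_jug [(array([707.6, 354.7,   4.3]), 0.88)]
bean_jar [(array([325.8, 163.8,   7.5]), 0.81), (array([519.6, -95. , 224.8]), 0.67)]
cup [(array([709.4, 184.8,   5. ]), 0.67), (array([488.6, 299.5,  -1.6]), 0.57)]
tamper [(array([324.9, 318.8,   2.9]), 0.9)]
side ['fov_y', 'cx', 'cy', 'camera_from_world', 'shot'] 46.261565899244886
lock_mouth [(array([525.4, -90.6, 226.3]), 0.74)]
key_grip [(array([486.7, 361.9,  93. ]), 0.9), (array([485.8, 360.8,  14. ]), 0.23)]
key_foot [(array([486.7, 357.6,  16.1]), 0.62)]
tool_block [(array([491.1, 300.6,   2.5]), 0.86)]
rail_unit [(array([322.8, 165. ,   2.4]), 0.71)]
brush [(array([492.7, 301.3,  13.9]), 0.98)]
needle_tool [(array([490.5, 240.1,  15.6]), 0.57)]
ramekin []
milk_jug [(array([706.4, 355.5,   0.3]), 0.79)]
bean_jar [(array([324.5, 161.7,  -0.7]), 0.56), (array([525.7, -98.3, 217. ]), 0.28)]
cup [(array([712.8, 190. ,   0.6]), 0.87)]
tamper [(array([331. , 318.3,   1.6]), 0.93)]
```

View pics/a.png

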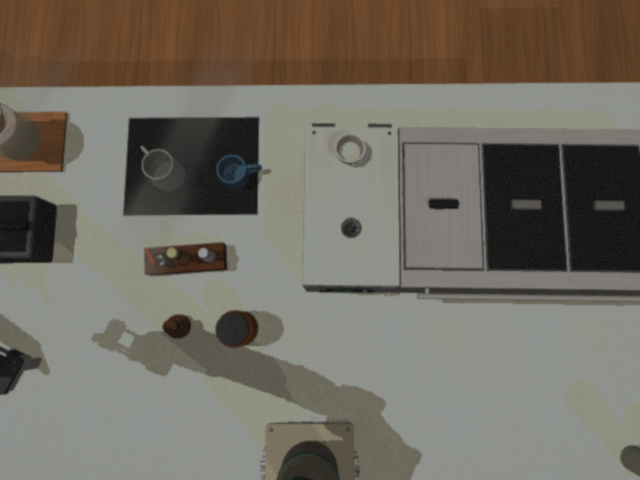

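View pics/b.png

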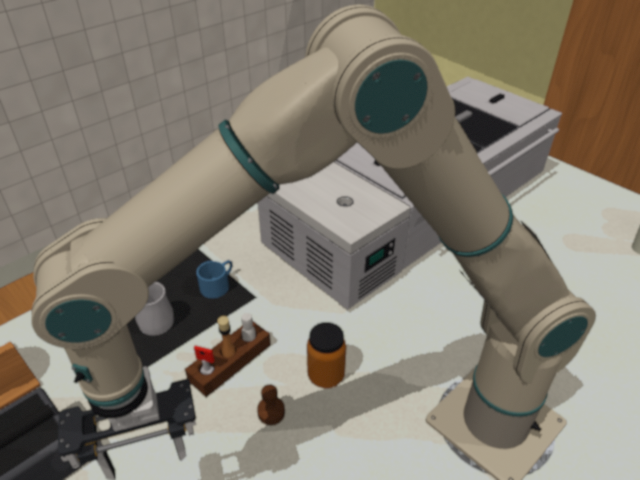

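The top view shows the key at the block's left (+y) end, about (153,257), and the lock at (350,228). The side view shows the red handle at (204,353). Next I go above the key for a wrist look.

```bash
cat >> h.py <<'E'
from scipy.spatial.transform import Rotation as Ro
def Rt(s=None):
    q=(s or get_state())["orientation"]; return Ro.from_quat(np.r_[q[1:],q[0]]).as_matrix()
def shift(P,s=None):
    s=s or get_state(); return Rt(s).T@(np.array(P)-s["tcp_pos"])
E
python3 - <<'E'
from h import *
np.set_printoptions(precision=3,suppress=True)
print(Rt()); print(shift([470,357,230])); f=grab_frame("wrist"); save(f,"w0")
C=np.linalg.inv(f["camera_from_world"]); print(C, f["fov_y"])
E
```

```text
[[-0.9    0.436 -0.   ]
 [ 0.436  0.9   -0.   ]
 [ 0.    -0.    -1.   ]]
[-267.532 -123.882  -24.539]
[[  0.436  -0.872  -0.222 218.593]
 [  0.9     0.422   0.106 614.409]
 [  0.001  -0.246   0.969 384.843]
 [  0.      0.      0.      1.   ]] 68.782378497805
```

Call:
drive_tool(motion=[-0.05,-0.02,-0.01,-5,0.06,-0.11,-0.045,-0.012,-12,0.06,-0.17,-0.07,-0.012,-20,0.06,-0.23,-0.095,-0.012,-26,0.06,-0.281,-0.117,-0.012,-26,0.06,-0.281,-0.117,-0.012,-26,0.06,-0.281,-0.117,-0.012,-26,0.06], force=25)

```text
t: 2.22
tcp_pos: [484.7, 357.8, 217.5]
orientation: [-0.0, -0.001, 1.0, 0.0]
ft_force: [-1.1, -0.5, 1.0]
opening: 0.638
grasp_force: 0.0
```

```bash
python3 - <<'E'
from h import *
np.set_printoptions(precision=3,suppress=True)
s=get_state(); print(s["t"],s["tcp_pos"],s["joints"]); print(Rt()); f=grab_frame("wrist"); save(f,"w1")
for t in("key_grip","key_foot","tool_block","brush"):
    print(t,[(w(q["centre"],f),round(q["p"],2)) for q in tip_of(t,f)[:2]])
P=cloud(f); c=f["color"].astype(int)
m=(c[...,0]>90)&(c[...,1]<.45*c[...,0])&(c[...,2]<.5*c[...,0])&(P[...,2]>60)&(P[...,2]<115)
m2=m&(P[...,2]>102); print(m.sum(),m2.sum())
for k in(m,m2):
    Q=P[k]; print(Q.mean(0),Q.min(0),Q.max(0),np.percentile(Q[:,2],[5,50,95])); r=cv2.minAreaRect(Q[:,:2].astype(np.float32)); print(r)
E
```

```text
2.225 [484.746 357.839 217.497] [-0.63   0.546 -0.081  1.64   0.05   0.957  0.845]
[[-1.    -0.003 -0.001]
 [-0.003  1.     0.001]
 [ 0.001  0.001 -1.   ]]
key_grip [(array([485.904, 356.638,  87.287]), 0.59)]
key_foot [(array([485.023, 357.752,  17.435]), 0.97)]
tool_block [(array([487.654, 300.085,   1.873]), 0.76), (array([493.574, 302.98 ,  14.314]), 0.36)]
brush [(array([490.546, 303.274,  12.826]), 0.88), (array([322.664, 164.03 ,   2.065]), 0.43)]
463 451
[484.181 358.236 106.964] [467.251 346.46   96.182] [501.681 369.923 109.741] [103.706 107.378 108.825]
((484.8132629394531, 358.1534729003906), (38.811065673828125, 8.731551170349121), 29.823596954345703)
[484.201 358.128 107.155] [467.251 346.46  102.397] [501.681 369.683 109.741] [104.273 107.393 108.85 ]
((484.8160095214844, 358.1479797363281), (38.811492919921875, 8.723642349243164), 29.76982307434082)
```

View pics/w1.png

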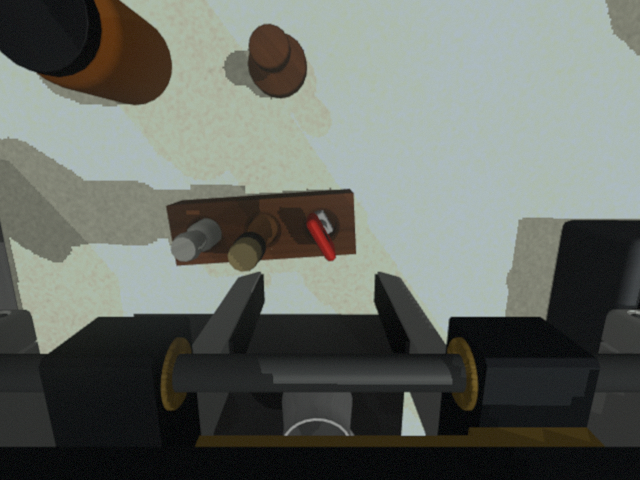

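Red handle from (310,220) to (333,258): its length lies at +30° in the world, centred at (485,358). I turn −30° and go down over it.

Call:
drive_tool(motion=[0,0,0.02,-10,0.042,0,0,0.04,-20,0.042,0,0,0.07,-30,0.042,0,0,0.11,-30,0.042,0,0,0.135,-30,0.042,0,0,0.148,-30,0.042,0,0,0.148,-30,0.042,0,0,0.148,-30,0.02,0,0,0.148,-30,0.0,0,0,0.148,-30,0.0,0,0,0.148,-30,0.0], force=25)

```text
t: 3.85
tcp_pos: [485.5, 357.8, 70.1]
orientation: [0.001, -0.26, 0.966, 0.0]
ft_force: [0.0, 0.5, 3.6]
opening: 0.104
grasp_force: 28.8
```

Call:
drive_tool(motion=[0,0,-0.03,0,0,0,0,-0.08,0,0,0,0,-0.14,0,0,0.01,-0.03,-0.19,0,0,0.028,-0.085,-0.225,5,0,0.046,-0.14,-0.25,10,0,0.064,-0.195,-0.26,15,0,0.082,-0.25,-0.26,20,0,0.1,-0.305,-0.26,25,0,0.118,-0.36,-0.26,30,0,0.135,-0.41,-0.26,30,0,0.142,-0.439,-0.26,30,0])

```text
t: 5.35
tcp_pos: [582.5, -97.5, 329.2]
orientation: [-0.0, 0.001, 1.0, -0.001]
ft_force: [0.0, 0.3, -1.2]
opening: 0.103
grasp_force: 28.0
```

Call:
drive_tool(motion=[0,0,0,0,0,0,0,0,0,0])

```text
t: 5.6
tcp_pos: [582.6, -92.1, 329.2]
orientation: [-0.0, -0.002, 1.0, 0.001]
ft_force: [-0.1, -0.4, -1.4]
opening: 0.107
grasp_force: 28.0
```

```bash
python3 - <<'E'
from h import *
np.set_printoptions(precision=3,suppress=True)
s=get_state(); print(s["t"],s["tcp_pos"],s["joints"],s["ft_force"],s["ft_torque"]); print(Rt()); f=grab_frame("wrist")
for t in("lock_mouth","lock_drive_top","key_grip","key_foot"):
    print(t,[(w(q["centre"],f),round(q["p"],2)) for q in tip_of(t,f)[:2]])
u,v=map(int,pix(f,[522,-93,225])); print(u,v)
cv2.imwrite("pics/w2.png",cv2.resize(f["color"][max(v-60,0):v+60,u-80:u+80,::-1],None,fx=5,fy=5,interpolation=cv2.INTER_CUBIC)); save(f,"w2full")
P=cloud(f); d=np.hypot(P[...,0]-522,P[...,1]+93)
m=(d<40); 
well=m&(P[...,2]<221)&(P[...,2]>195); print(well.sum(),P[well].mean(0),P[well].min(0),P[well].max(0)); print(cv2.minEnclosingCircle(P[well][:,:2].astype(np.float32)))
for lo,hi in((198,205),(205,210),(210,215),(215,221)):
    k=m&(P[...,2]>lo)&(P[...,2]<hi); print(lo,k.sum(),P[k].mean(0) if k.any() else 0)
rim=m&(d>24); print(np.median(P[rim][:,2]))
E
```

```text
5.6 [582.643 -92.098 329.194] [ 0.125  0.431 -0.022  1.512  0.009  1.199  1.676] [-0.081 -0.351 -1.414] [0.051 0.04  0.017]
[[-1.    -0.004 -0.001]
 [-0.004  1.     0.001]
 [ 0.001  0.001 -1.   ]]
lock_mouth [(array([527.665, -96.849, 224.586]), 0.61), (array([489.97 , 299.669,  -0.504]), 0.23)]
lock_drive_top [(array([530.42 , -94.418, 215.698]), 0.67)]
key_grip [(array([584.563, -92.662, 346.994]), 0.67)]
key_foot [(array([582.192, -91.42 , 274.811]), 0.95)]
319 167
1400 [527.824 -94.828 205.573] [ 510.808 -111.767  197.866] [544.275 -77.751 220.995]
((527.2422485351562, -94.73949432373047), 17.03902244567871)
198 1075 [527.049 -94.783 202.874]
205 56 [533.838 -95.169 207.307]
210 91 [530.109 -95.311 213.014]
215 177 [529.524 -94.82  217.63 ]
448.73312300450436
```

View pics/w2.png

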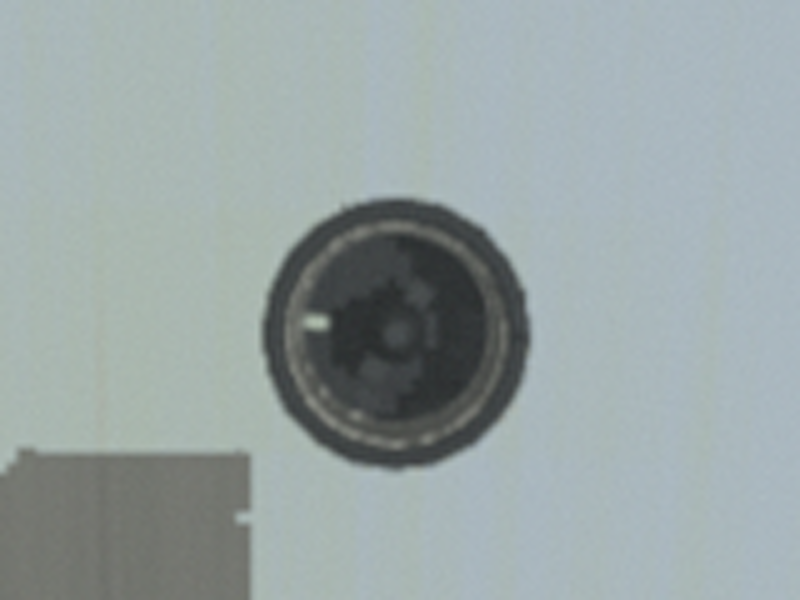

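The crop shows the well centred near (397,333), with the white dot at (317,321), pointing to −y (unlocked). There's a faint bar through the pin, so I check the depth for its angle.

```bash
python3 - <<'E'
from h import *
np.set_printoptions(precision=2,suppress=True)
f=grab_frame("wrist"); P=cloud(f); c=np.array([527.2,-94.7])
d=np.hypot(P[...,0]-c[0],P[...,1]-c[1])
pin=(d<8)&(P[...,2]>216.5)&(P[...,2]<222); print("pin",pin.sum(),P[pin].mean(0))
m=(d<10.5)&(P[...,2]>206)&(P[...,2]<222)
X=P[m]; r=X[:,:2]-c
print(m.sum())
g=np.full((27,27),0)
for a,z in zip(r,X[:,2]):
    i,j=int(round(a[0]))+13,int(round(a[1]))+13
    g[i,j]=max(g[i,j],int(round(z))-200)
print("rows x -13..13, cols y")
for row in g[1:26]: print(' '.join(f"{v:2d}" if v else ' .' for v in row[1:26]))
o=(d<16)&(d>11)&(P[...,2]<206); col=f["color"].astype(int).sum(-1)
k=o&(col>420); print("dot",k.sum(),(P[k][:,:2]-c).mean(0) if k.any() else 0)
E
```

```text
pin 81 [526.96 -94.85 218.  ]
176
rows x -13..13, cols y
 .  .  .  .  .  .  .  .  .  .  .  .  .  .  .  .  .  .  .  .  .  .  .  .  .
 .  .  .  .  .  .  .  .  .  .  .  .  .  .  .  .  .  .  .  .  .  .  .  .  .
 .  .  .  .  .  .  .  .  .  .  .  .  .  .  .  .  .  .  .  .  .  .  .  .  .
 .  .  .  .  .  .  .  .  .  .  .  .  .  .  .  .  .  .  .  .  .  .  .  .  .
 .  .  .  .  .  .  .  .  .  .  .  .  .  . 10 12 15  .  .  .  .  .  .  .  .
 .  .  .  .  .  .  .  .  .  .  .  .  .  . 12 14 14 13  .  .  .  .  .  .  .
 .  .  .  .  .  .  .  .  .  .  .  .  .  . 13 13 14 14 14  .  .  .  .  .  .
 .  .  .  .  .  .  .  .  .  8 14 16 15 16 13 14 13 12  .  .  .  .  .  .  .
 .  .  .  .  .  .  .  .  . 13 17 17 16 16 17 12 14  .  .  .  .  .  .  .  .
 .  .  .  .  .  .  .  . 14 18 18 18 18 18 18 15 13  .  .  .  .  .  .  .  .
 .  .  .  .  .  .  .  . 17 17 18 18 19 19 19 19 16  .  .  .  .  .  .  .  .
 .  .  .  .  .  .  . 15 17 17 20 19 19 20 18 17 18  .  .  .  .  .  .  .  .
 .  .  .  .  .  .  . 16 17 18 19 19 21 19 20 18 16 16  .  .  .  .  .  .  .
 .  .  .  .  .  .  . 15 16 18 20 20 18 19 19 17 16  .  .  .  .  .  .
[... 153 characters left out ...]
  .
 .  .  .  .  .  .  . 13 13 13 16 17 18 16 16 16  .  .  .  .  .  .  .  .  .
 .  .  .  .  .  .  . 13 13 13 13 15 16 16  .  .  .  .  .  .  .  .  .  .  .
 .  .  .  .  .  . 14 14 13 13 13  .  .  .  .  .  .  .  .  .  .  .  .  .  .
 .  .  .  .  .  . 13 15 14 14 13  .  .  .  .  .  .  .  .  .  .  .  .  .  .
 .  .  .  .  .  .  . 13  . 14 13  .  .  .  .  .  .  .  .  .  .  .  .  .  .
 .  .  .  .  .  .  .  .  .  .  .  .  .  .  .  .  .  .  .  .  .  .  .  .  .
 .  .  .  .  .  .  .  .  .  .  .  .  .  .  .  .  .  .  .  .  .  .  .  .  .
 .  .  .  .  .  .  .  .  .  .  .  .  .  .  .  .  .  .  .  .  .  .  .  .  .
 .  .  .  .  .  .  .  .  .  .  .  .  .  .  .  .  .  .  .  .  .  .  .  .  .
dot 8 [ -1.5  -13.64]
```

The depth shows the bar at about −30° (ends at (−7,+4) and (+7,−4) from the pin), with the pin at (527.0,−94.9). I go above it and turn the key +30°.

Call:
drive_tool(motion=[0.03,-0.001,0.0,10,0,0.055,-0.0027,0.01,20,0,0.055,-0.0027,0.03,30,0,0.055,-0.0027,0.035,30,0,0.055,-0.0027,0.035,30,0])

```text
t: 6.52
tcp_pos: [528.3, -96.0, 294.5]
orientation: [-0.0, 0.256, 0.967, 0.0]
ft_force: [0.1, -0.4, -1.0]
opening: 0.103
grasp_force: 28.0
```

```bash
python3 - <<'E'
from h import *
np.set_printoptions(precision=3,suppress=True)
for i in range(3):
    f=grab_frame("wrist"); s=get_state(); print(s["t"],s["tcp_pos"],np.degrees(np.arctan2(Rt(s)[1,0],Rt(s)[0,0])),s["ft_force"],s["ft_torque"],s["joints"][-1])
print([(w(q["centre"],f),round(q["p"],2)) for q in tip_of("key_foot",f)[:2]])
f=grab_frame("side"); P=cloud(f); print([(w(q["centre"],f),round(q["p"],2)) for n in("key_foot","lock_mouth") for q in tip_of(n,f)[:1]])
E
```

```text
6.575 [528.566 -96.191 294.835] 150.3338457532161 [-0.136 -0.236 -1.591] [-0.008 -0.013  0.007] 1.2216238747448607
6.625 [528.662 -96.321 294.954] 150.29515851527736 [ 0.181 -1.458 -1.422] [-0.072  0.    -0.018] 1.2212075341032314
6.675 [528.645 -96.436 294.997] 150.258264453633 [-1.416 -0.986 -0.887] [ 0.005 -0.033 -0.063] 1.220830724113282
[(array([529.238, -96.656, 239.906]), 0.65), (array([531.65 , -97.077, 216.657]), 0.53)]
[(array([530.663, -99.248, 233.924]), 0.8), (array([523.99 , -89.043, 227.969]), 0.69)]
```

Call:
drive_tool(motion=[0.0017,0.0005,0.0,0,0,0.0017,0.0005,0.0,0,0,0.0017,0.0005,0.01,0,0,0.0017,0.0005,0.018,0,0,0.0017,0.0005,0.018,0,0,0.0017,0.0005,0.018,0,0])

```text
t: 7.62
tcp_pos: [526.5, -95.0, 276.2]
orientation: [-0.0, 0.257, 0.966, 0.0]
ft_force: [-0.6, 0.0, -1.1]
opening: 0.103
grasp_force: 28.0
```

```bash
python3 - <<'E'
from h import *
np.set_printoptions(precision=3,suppress=True)
s=get_state(); print(s["t"],s["tcp_pos"],np.degrees(np.arctan2(Rt(s)[1,0],Rt(s)[0,0])),s["ft_force"],s["ft_torque"])
f=grab_frame("wrist"); s=get_state(); print(s["tcp_pos"],s["ft_force"],s["ft_torque"])
u,v=map(int,pix(f,[522,-93,225]))
cv2.imwrite("pics/w3.png",cv2.resize(f["color"][max(v-60,0):v+60,u-80:u+80,::-1],None,fx=5,fy=5,interpolation=cv2.INTER_CUBIC))
E
```

```text
7.625 [526.527 -94.958 276.232] 150.1728582827818 [-0.585  0.028 -1.124] [ 0.147  0.156 -0.009]
[526.613 -94.941 276.406] [-0.58   0.858 -1.835] [ 0.158  0.138 -0.017]
```

View pics/w3.png

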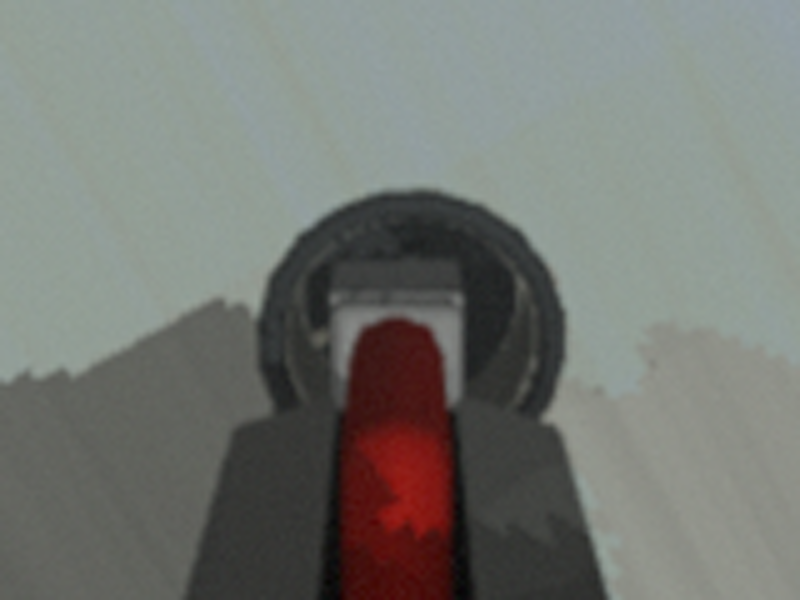

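The crop shows the boss (cols 333–465, centre about 398) slightly left of the well's centre (about col 411). I measure that offset from depth.

```bash
python3 - <<'E'
from h import *
from scipy.optimize import least_squares
np.set_printoptions(precision=2,suppress=True)
f=grab_frame("wrist"); s=get_state(); R=Rt(s); P=(cloud(f)-s["tcp_pos"])@R   # tool coords
u,v=map(int,pix(f,[522,-93,225])); print(u,v,s["tcp_pos"])
Pc=P[v-60:v+40,u-60:u+60]; col=f["color"][v-60:v+40,u-60:u+60].astype(int)
z=Pc[...,2]; print("cover tool z",np.median(z[:15]))
r=np.hypot(Pc[...,0],Pc[...,1])
# ring dark annulus: outer edge = cover colour boundary; mouth edge = depth drop
zc=np.median(z[:15])
low=(z>zc+3)&(z<zc+25)&(r<24)
fl=(z>zc+17)&(z<zc+25)&(r<22); print(low.sum(),fl.sum())
pts=Pc[low][:,:2]
h=cv2.convexHull(pts.astype(np.float32))[:,0]; h=h[(h[:,0]>3)]
q=least_squares(lambda p:np.hypot(*(h-p).T)-17,[0,0],loss="soft_l1"); print("well centre tool xy",q.x,abs(q.fun).max(),len(h))
print("low y range", [ (round(a),pts[abs(pts[:,0]-a)<1][:,1].min(),pts[abs(pts[:,0]-a)<1][:,1].max()) for a in (4,7,10,13) if (abs(pts[:,0]-a)<1).any()])
b=(z>zc-27)&(z<zc-14)&(abs(Pc[...,0])<16)&(abs(Pc[...,1])<12)
B=Pc[b]; print("boss",b.sum(),B.min(0),B.max(0),np.percentile(B[:,1],[2,98]),np.median(B[:,2]))
B=Pc[(z>zc-27)&(z<zc-18)&(Pc[...,0]>7)&(r<16)]; print("top",len(B),B[:,0].max(),np.percentile(B[:,1],[1,99]))
E
```

```text
320 252 [526.65 -94.91 276.5 ]
cover tool z 51.27222522594288
772 600
well centre tool xy [-5.03  0.28] 0.8099894969719408 12
low y range [(4, np.float64(-14.931723464909288), np.float64(14.929100258793838)), (7, np.float64(-12.589881146903389), np.float64(13.353143635731948)), (10, np.float64(-9.828147603330931), np.float64(9.63240658063288))]
boss 253 [-3.72 -9.85 30.41] [10.2   6.16 36.83] [-9.77  6.1 ] 32.551218560676205
top 85 9.986374170297806 [-9.71  6.03]
```

```bash
cat > fit.py <<'E'
from h import *
from scipy.optimize import least_squares
np.set_printoptions(precision=2,suppress=True)
f=grab_frame("wrist"); s=get_state(); R=Rt(s)
F=240/np.tan(np.radians(f["fov_y"])/2); C=np.linalg.inv(f["camera_from_world"])
def plane(u,v,z):
    d=C[:3,:3]@np.array([(u-f["cx"])/F,-(v-f["cy"])/F,-1]); p=C[:3,3]; return R.T@(p+d*(z-p[2])/d[2]-s["tcp_pos"])
g=cv2.GaussianBlur(cv2.cvtColor(f["color"],cv2.COLOR_RGB2GRAY),(3,3),0).astype(float)
c=np.array(pix(f,[527,-94,225])); E=[]
for a in np.radians(np.arange(-185,6,5)):
    rr=np.arange(20,42,.25); U=c[0]+rr*np.cos(a); V=c[1]+rr*np.sin(a)
    pr=cv2.remap(g.astype(np.float32),U.astype(np.float32)[None],V.astype(np.float32)[None],1)[0]
    i=np.argmax(np.gradient(pr)); E.append(plane(U[i],V[i],225)[:2])
E=np.array(E); q=least_squares(lambda p:np.hypot(*(E-p[:2]).T)-p[2],[0,0,21],loss="soft_l1",f_scale=.3)
print("tcp",s["tcp_pos"],"ring centre tool",q.x,"res",np.median(abs(np.hypot(*(E-q.x[:2]).T)-q.x[2])))
# boss top face edges at boss-top height
zt=s["tcp_pos"][2]-55.2+24
bc=np.array(pix(f,s["tcp_pos"]-[0,0,31.2]+R@[8,0,0]))
P=(cloud(f)-s["tcp_pos"])@R
b=(abs(P[...,2]-31.2)<4)&(P[...,0]>3)&(np.hypot(P[...,0],P[...,1])<17)
vv,uu=np.nonzero(b); T=np.array([plane(x,y,zt)[:2] for x,y in zip(uu,vv)])
print("boss top n",len(T),"x max",T[:,0].max(),"y",T[:,1].min(),T[:,1].max(),"pixel mm",(T[1]-T[0]))
E
python3 fit.py
```

```text
tcp [526.67 -94.92 276.51] ring centre tool [-0.14  0.38 21.18] res 0.10652745078355252
boss top n 181 x max 11.027027645888815 y -9.662102724611055 6.061719576221795 pixel mm [-0.   2.5]
```

Key versus ring in the same image: the key has to go about +0.5 in tool x and +2.1 in tool y. I correct that and lower it slowly.

Call:
drive_tool(motion=[0.0005,0.0021,0.0,0,0,0.0005,0.0021,0.0,0,0,0.0005,0.0021,0.003,0,0,0.0005,0.0021,0.005,0,0,0.0005,0.0021,0.005,0,0])

```text
t: 8.4
tcp_pos: [527.2, -93.1, 271.2]
orientation: [-0.0, 0.257, 0.966, -0.0]
ft_force: [-0.6, 0.3, -1.3]
opening: 0.103
grasp_force: 28.0
```

```bash
cat > st.py <<'E'
from h import *
np.set_printoptions(precision=3,suppress=True)
s=get_state(); print(s["t"],s["tcp_pos"],np.degrees(np.arctan2(Rt(s)[1,0],Rt(s)[0,0])),s["ft_force"],s["ft_torque"],s["joints"][-1])
E
python3 st.py; python3 fit.py
```

```text
8.4 [527.2   -93.083 271.189] 150.16172070683672 [-0.591  0.284 -1.3  ] [-0.045  0.003 -0.006] 1.2154709525147733
tcp [527.32 -93.11 271.32] ring centre tool [-0.51 -1.49 21.24] res 0.12422801966702934
boss top n 171 x max 11.135756539111426 y -9.68666780247656 6.03670371803855 pixel mm [-0.    6.24]
```

Call:
drive_tool(motion=[0,0,0.0015,0,0,0,0,0.003,0,0,0,0,0.004,0,0,0,0,0.004,0,0])

```text
t: 8.95
tcp_pos: [527.5, -93.1, 268.1]
orientation: [0.0, 0.257, 0.966, 0.0]
ft_force: [-2.0, -0.4, 5.8]
opening: 0.105
grasp_force: 28.1
```

```bash
python3 st.py
```

```text
8.95 [527.458 -93.059 268.07 ] 150.16913996571358 [-2.016 -0.358  5.774] [ 0.161  0.494 -0.02 ] 1.215990973894071
```

Contact at bit-top height (foot about 213) with about 7 N. I turn gently.

Call:
drive_tool(motion=[0,0,0,3,0,0,0,0,6,0,0,0,0,9,0,0,0,0,9,0])

```text
t: 9.45
tcp_pos: [526.8, -92.7, 267.0]
orientation: [-0.001, 0.332, 0.943, -0.0]
ft_force: [-0.6, 0.6, -0.9]
opening: 0.103
grasp_force: 28.0
```

```bash
python3 st.py
```

```text
9.45 [526.818 -92.684 266.984] 141.21651391040209 [-0.618  0.568 -0.916] [ 0.234  0.353 -0.009] 1.0779739501271624
```

Call:
drive_tool(motion=[0,0,0,-5,0,0,0,0,-9,0,0,0,0,-13,0,0,0,0,-17,0,0,0,0,-17,0])

```text
t: 10.07
tcp_pos: [526.8, -92.9, 267.1]
orientation: [-0.001, 0.189, 0.982, 0.0]
ft_force: [-0.4, 1.1, -1.8]
opening: 0.105
grasp_force: 28.0
```

```bash
python3 st.py
```

```text
10.075 [526.812 -92.871 267.096] 158.16727993608578 [-0.407  1.091 -1.814] [ 0.307  0.454 -0.084] 1.3391573588317154
```

It dropped in (force gone, 1 mm lower, and torque felt when turning back). I centre the slot and lower it home.

Call:
drive_tool(motion=[0,0,0.0,3,0,0,0,0.003,3,0,0,0,0.006,3,0,0,0,0.0085,3,0,0,0,0.0085,3,0])

```text
t: 10.7
tcp_pos: [526.9, -92.8, 259.1]
orientation: [-0.0, 0.215, 0.977, 0.0]
ft_force: [-3.8, 1.7, 3.9]
opening: 0.107
grasp_force: 28.2
```

```bash
python3 st.py
```

```text
10.7 [526.93  -92.834 259.097] 155.18583269184617 [-3.842  1.721  3.853] [ 0.452  1.161 -0.014] 1.293811765056438
```

Call:
drive_tool(motion=[0,0,0.001,1,0,0,0,0.0015,1,0,0,0,0.0015,0,0,0,0,0.0015,0,0])

```text
t: 11.2
tcp_pos: [527.2, -92.9, 259.0]
orientation: [0.0, 0.215, 0.977, 0.0]
ft_force: [-5.9, 2.3, 11.8]
opening: 0.104
grasp_force: 28.4
```

```bash
python3 st.py
```

```text
11.2 [527.202 -92.94  258.999] 155.16204862111482 [-5.886  2.259 11.779] [ 0.627  1.833 -0.058] 1.2937137467892956
```

Call:
drive_tool(motion=[0.0008,0,-0.001,0,0,0.0008,0,-0.0005,2,0,0.0008,0,0.0,-1,0,0.0008,0,0.0,1,0,0.0008,0,0.0,0,0])

```text
t: 11.82
tcp_pos: [527.1, -92.9, 259.0]
orientation: [0.001, 0.215, 0.977, 0.0]
ft_force: [-4.8, 0.9, 13.0]
opening: 0.103
grasp_force: 28.4
```

```bash
python3 st.py
```

```text
11.825 [527.071 -92.925 259.005] 155.12558453904288 [-4.798  0.934 13.035] [ 0.498  1.526 -0.078] 1.2926635746560449
```

Foot offset at the grasp was 56.1 mm, so the foot is at 202.9: fully home. I lighten the press and turn clockwise.

Call:
drive_tool(motion=[0.0006,0,-0.001,0,0,0.0006,0,-0.001,8,0,0.0006,0,-0.001,16,0,0.0006,0,-0.001,24,0,0.0006,0,-0.001,32,0,0.0006,0,-0.001,40,0,0.0006,0,-0.001,40,0])

```text
t: 12.7
tcp_pos: [527.1, -92.5, 259.1]
orientation: [0.001, 0.537, 0.844, 0.0]
ft_force: [-2.7, 1.4, 6.0]
opening: 0.105
grasp_force: 28.3
```

```bash
python3 st.py
```

```text
12.7 [527.107 -92.491 259.075] 115.10477064817832 [-2.739  1.352  6.034] [0.304 0.695 0.002] 0.6810684406400175
```

Call:
drive_tool(motion=[0.0,0,-0.0004,8,0,0,0,-0.0004,16,0,0,0,-0.0004,24,0,0,0,-0.0004,30,0,0,0,-0.0004,30,0])

```text
t: 13.32
tcp_pos: [527.3, -92.5, 259.1]
orientation: [0.001, 0.736, 0.677, 0.001]
ft_force: [-0.3, 1.1, 2.9]
opening: 0.108
grasp_force: 28.3
```

```bash
python3 st.py; python3 - <<'E'
from h import *
f=grab_frame("wrist"); u,v=map(int,pix(f,[526,-93,225]))
cv2.imwrite("pics/w4.png",cv2.resize(f["color"][max(v-60,0):v+60,u-80:u+80,::-1],None,fx=5,fy=5,interpolation=cv2.INTER_CUBIC))
E
```

```text
13.325 [527.332 -92.451 259.125] 85.249476143183 [-0.299  1.106  2.851] [0.326 0.196 0.102] 0.22960043933660623
```

View pics/w4.png

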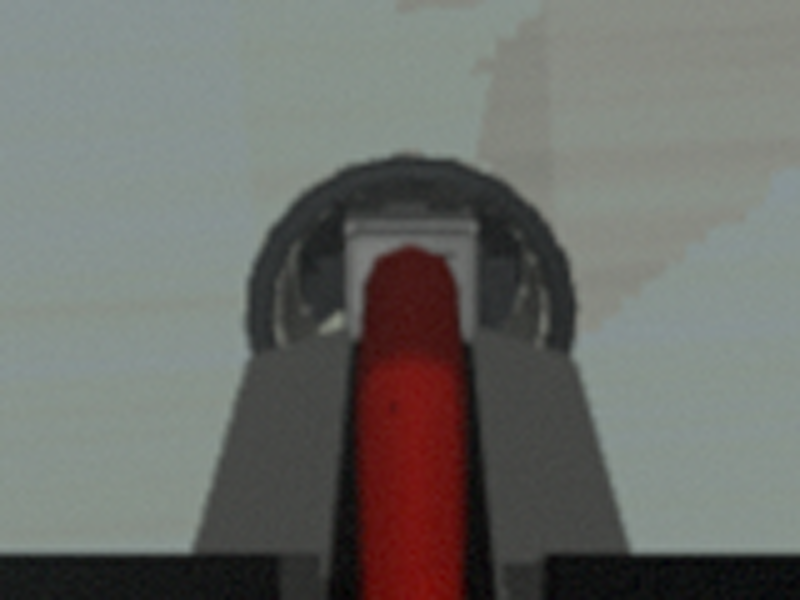

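Dot at (330,323): now mostly toward −x, cam roughly 65°. Friction torque 0.10 N m. I continue in smaller steps.

Call:
drive_tool(motion=[0.0,0,0,5,0,0,0,0,10,0,0,0,0,15,0,0,0,0,15,0])

```text
t: 13.88
tcp_pos: [527.4, -92.5, 259.1]
orientation: [0.001, 0.818, 0.576, 0.001]
ft_force: [2.1, 1.8, 3.1]
opening: 0.104
grasp_force: 28.3
```

```bash
python3 st.py
```

```text
13.875 [527.399 -92.481 259.122] 70.31428564686259 [2.12  1.819 3.06 ] [ 0.331 -0.271  0.06 ] 0.00613027222014452
```

Call:
drive_tool(motion=[0.0,0,0,3,0,0,0,0,6,0,0,0,0,6,0])

```text
t: 14.25
tcp_pos: [527.4, -92.5, 259.1]
orientation: [0.001, 0.847, 0.532, 0.001]
ft_force: [2.9, 0.9, 1.5]
opening: 0.107
grasp_force: 28.3
```

```bash
python3 st.py
```

```text
14.25 [527.363 -92.521 259.118] 64.32919101928432 [2.875 0.886 1.495] [ 0.325 -0.58  -0.001] -0.0829525495302833
```

Call:
drive_tool(motion=[0.0,0,0,3,0,0,0,0,6,0,0,0,0,6,0])

```text
t: 14.62
tcp_pos: [527.4, -92.6, 259.1]
orientation: [0.001, 0.873, 0.487, 0.001]
ft_force: [3.5, 1.2, 1.6]
opening: 0.103
grasp_force: 28.3
```

```bash
python3 st.py; python3 - <<'E'
from h import *
T=[]
for i in range(8): grab_frame("wrist"); T.append(get_state()["ft_torque"][2])
print(np.round(T,3))
f=grab_frame("wrist"); u,v=map(int,pix(f,[526,-93,225])); s=get_state()
cv2.imwrite("pics/w5.png",cv2.resize(f["color"][max(v-60,0):v+60,u-80:u+80,::-1],None,fx=5,fy=5,interpolation=cv2.INTER_CUBIC))
P=cloud(f);c=f["color"].astype(int).min(-1)
d=np.hypot(P[...,0]-527.5,P[...,1]+94); m=(d>9)&(d<17)&(P[...,2]<209)&(P[...,2]>195)&(c>130); print(m.sum(),P[m].mean(0) if m.any() else 0)
E
```

```text
14.625 [527.362 -92.558 259.114] 58.31942001278985 [3.542 1.153 1.599] [ 0.25  -0.894  0.088] -0.17209432996789553
[0.056 0.086 0.066 0.118 0.039 0.091 0.084 0.067]
1 [513.60783913 -95.82529701 204.50023373]
```

Call:
drive_tool(motion=[0.0,0,0,2,0,0,0,0,4,0,0,0,0,5,0])

```text
t: 15.45
tcp_pos: [527.3, -92.6, 259.1]
orientation: [0.001, 0.894, 0.448, 0.001]
ft_force: [5.4, 1.5, -0.1]
opening: 0.103
grasp_force: 28.3
```

```bash
cat > tq.py <<'E'
from h import *
T=[]
for i in range(6): grab_frame("wrist"); s=get_state(); T.append(s["ft_torque"][2])
print(s["t"],round(np.mean(T),3),np.round(T,2),s["ft_force"].round(1),s["ft_torque"].round(2),s["tcp_pos"].round(1),np.degrees(np.arctan2(Rt(s)[1,0],Rt(s)[0,0])).round(1))
E
python3 tq.py
```

```text
15.75 0.096 [0.08 0.13 0.12 0.08 0.08 0.08] [4.6 1.5 0.8] [ 0.19 -1.4   0.08] [527.3 -92.6 259.1] 53.2
```

Call:
drive_tool(motion=[0.0,0,0,2,0,0,0,0,4,0,0,0,0,4,0])

```text
t: 16.12
tcp_pos: [527.3, -92.6, 259.1]
orientation: [0.001, 0.909, 0.416, 0.001]
ft_force: [5.6, 1.0, 1.0]
opening: 0.103
grasp_force: 28.3
```

```bash
python3 tq.py
```

```text
16.425 0.158 [0.17 0.15 0.11 0.21 0.15 0.16] [5.  1.1 0. ] [ 0.24 -1.47  0.16] [527.3 -92.6 259.1] 49.2
```

Call:
drive_tool(motion=[0.0,0,0,2,0,0,0,0,3,0,0,0,0,3,0])

```text
t: 16.8
tcp_pos: [527.3, -92.7, 259.2]
orientation: [0.001, 0.92, 0.393, 0.001]
ft_force: [4.7, -0.1, -0.1]
opening: 0.106
grasp_force: 28.3
```

```bash
python3 tq.py
```

```text
17.1 0.23 [0.24 0.22 0.26 0.23 0.2  0.23] [5.  1.2 0.4] [ 0.19 -1.4   0.23] [527.3 -92.7 259.1] 46.3
```

The torque rises at the cushion rate (0.10 → 0.16 → 0.23): the stop is reached. I unwind, lift out and check the dot.

Call:
drive_tool(motion=[0.0003,0.0003,0,-5,0,0.0003,0.0003,0,-10,0,0.0003,0.0003,0,-10,0,0.0003,0.0003,-0.004,-10,0,0.0003,0.0003,-0.01,-10,0,0.0003,0.0003,-0.02,-10,0,0.0003,0.0003,-0.035,-10,0,0.0003,0.0003,-0.06,-10,0,-0.03,0.0,-0.07,-10,0,-0.06,0.0,-0.075,-10,0,-0.06,0.0,-0.075,-10,0,-0.06,0.0,-0.075,-10,0])

```text
t: 18.6
tcp_pos: [483.6, -135.9, 333.8]
orientation: [-0.001, 0.882, 0.47, -0.0]
ft_force: [-0.0, 0.3, 0.1]
opening: 0.108
grasp_force: 28.3
```

```bash
python3 st.py; python3 - <<'E'
from h import *
f=grab_frame("wrist"); u,v=map(int,pix(f,[526,-93,225])); s=get_state()
cv2.imwrite("pics/w6.png",cv2.resize(f["color"][max(v-60,0):v+60,u-80:u+80,::-1],None,fx=5,fy=5,interpolation=cv2.INTER_CUBIC))
P=cloud(f);c=f["color"].astype(int).min(-1)
k=np.hypot(P[...,0]-526.5,P[...,1]+94)<22; wl=k&(P[...,2]<221)&(P[...,2]>195)
o,r=cv2.minEnclosingCircle(P[wl][:,:2].astype(np.float32)); pin=k&(P[...,2]>216)&(P[...,2]<221)&(np.hypot(P[...,0]-o[0],P[...,1]-o[1])<7); pc=P[pin].mean(0)[:2]
d=np.hypot(P[...,0]-pc[0],P[...,1]-pc[1]); m=(d>10)&(d<16)&(P[...,2]<209)&(c>120)
dv=P[m].mean(0)[:2]-pc; print(o,r,pc,m.sum(),dv,"dot angle from -x (deg, + = still short)",np.degrees(np.arctan2(-dv[1],-dv[0])))
print([(w(q["centre"],f).round(1),round(q["p"],2)) for q in tip_of("key_foot",f)[:1]])
E
```

```text
18.6 [ 483.64  -135.867  333.793] 56.11675622844847 [-0.041  0.284  0.097] [-0.047  0.099 -0.028] -0.1654786832188354
(526.39208984375, -94.72557830810547) 17.01865577697754 [526.25811442 -94.5909388 ] 7 [-12.78310994  -0.63131406] dot angle from -x (deg, + = still short) 2.8273453309724834
[(array([ 480.5, -137.4,  278.7]), 0.55)]
```

View pics/w6.png

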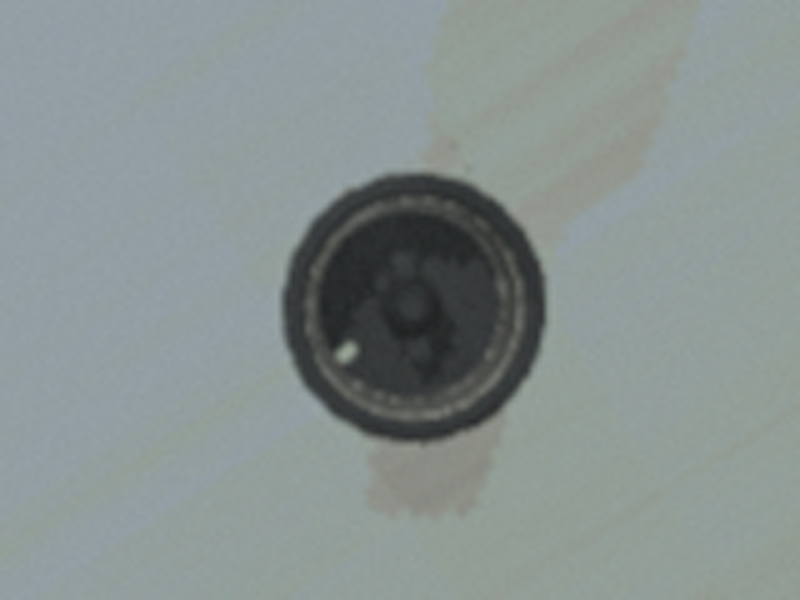

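The dot at (346,351) lies about 3° short of −x, which is what 1.5 rad (86°) gives: locked. I bring the key back in the original grasp orientation.

Call:
drive_tool(motion=[0.02,-0.014,0,-8,0,0.055,-0.037,0,-18,0,0.095,-0.063,0,-28,0,0.135,-0.09,0,-38,0,0.175,-0.117,0,-48,0,0.215,-0.143,0,-58,0,0.255,-0.17,0,-68,0,0.295,-0.197,0,-78,0,0.335,-0.223,0.01,-88,0,0.37,-0.247,0.02,-98,0,0.395,-0.264,0.04,-108,0,0.411,-0.274,0.06,-118,0])

```text
t: 20.2
tcp_pos: [484.7, 360.8, 272.5]
orientation: [-0.001, 0.046, 0.999, 0.0]
ft_force: [-0.1, -0.4, -1.6]
opening: 0.107
grasp_force: 28.3
```

Call:
drive_tool(motion=[0,0,0,-10,0,0,0,0.01,-20,0,0,0,0.02,-30,0,0,0,0.03,-36,0,0,0,0.034,-36,0,0,0,0.034,-36,0,0,0,0.034,-36,0])

```text
t: 21.08
tcp_pos: [485.9, 358.5, 240.2]
orientation: [0.0, -0.26, 0.966, 0.0]
ft_force: [-0.2, -0.1, -0.5]
opening: 0.102
grasp_force: 28.3
```

```bash
python3 st.py; python3 - <<'E'
from h import *
np.set_printoptions(precision=2,suppress=True)
print(shift([485.5,357.8,70.1]))
f=grab_frame("wrist"); s=get_state()
for n in("key_foot","tool_block","brush","needle_tool"): print(n,[(w(q["centre"],f),round(q["p"],2)) for q in tip_of(n,f)[:1]])
save(f,"w7")
P=cloud(f); m=(P[...,2]<34)&(P[...,2]>8)&(np.hypot(P[...,0]-488,P[...,1]-359)<24)
print(m.sum(),P[m].mean(0),cv2.minEnclosingCircle(P[m][:,:2].astype(np.float32)))
b=(P[...,2]<48)&(P[...,2]>40)&(abs(P[...,0]-490)<60)&(abs(P[...,1]-300)<120); print(b.sum(),cv2.minAreaRect(P[b][:,:2].astype(np.float32)))
E
```

```text
21.075 [485.853 358.541 240.164] -149.86701926550563 [-0.176 -0.052 -0.537] [0.077 0.074 0.023] 1.2999458075289685
[  0.76  -0.47 170.06]
key_foot [(array([485.88, 358.38, 183.58]), 0.65)]
tool_block [(array([490.71, 299.32,   2.45]), 0.97)]
brush [(array([488.73, 302.91,  14.66]), 0.67)]
needle_tool [(array([495.63, 240.31,  18.15]), 0.91)]
641 [489.55 360.    16.25] ((486.6201477050781, 358.46673583984375), 16.5158748626709)
7367 ((490.4958190917969, 298.23895263671875), (64.51797485351562, 190.35897827148438), 4.015323162078857)
```

View pics/w7.png

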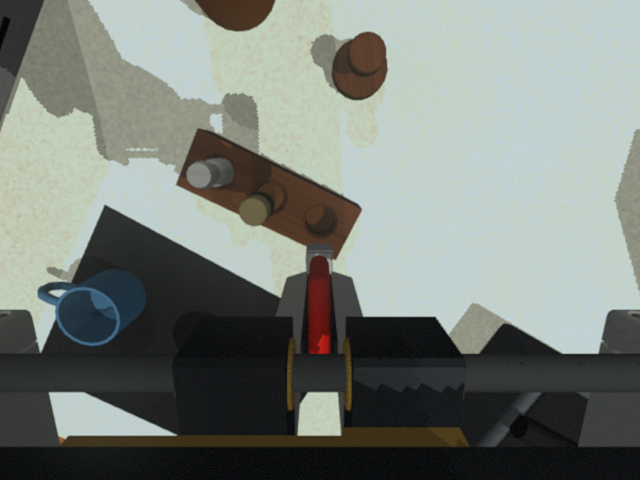

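The empty hole shows at (320,220), measured at (486.6,358.5), with the key just in front of it. I correct by the camera-relative offset and go down to just above the block.

Call:
drive_tool(motion=[0,0.0013,0.03,0,0,0,0.0013,0.07,0,0,0,0.0013,0.105,0,0,0,0.0013,0.125,0,0,0,0.0013,0.132,0,0,0,0.0013,0.132,0,0,0,0.0013,0.132,0,0])

```text
t: 22.2
tcp_pos: [485.8, 359.9, 109.0]
orientation: [0.001, -0.26, 0.966, 0.0]
ft_force: [0.7, 0.7, -0.3]
opening: 0.103
grasp_force: 28.3
```

```bash
python3 st.py; python3 - <<'E'
from h import *
np.set_printoptions(precision=2,suppress=True)
f=grab_frame("wrist"); s=get_state(); R=Rt(s); W=cloud(f); P=(W-s["tcp_pos"])@R
print("pickup pose rel",shift([485.5,357.8,70.1]))
b=(abs(P[...,2]-32.1)<4)&(P[...,0]>2)&(np.hypot(P[...,0],P[...,1])<17); B=P[b]
print("boss",b.sum(),B.min(0),B.max(0))
m=(W[...,2]<38)&(W[...,2]>8)&(np.hypot(P[...,0],P[...,1])<22); H=P[m]; print("hole",m.sum(),H.min(0),H.max(0))
for a in range(-4,20,2):
    k=abs(H[:,0]-a)<1
    if k.any(): print(a,H[k][:,1].min(),H[k][:,1].max())
v,u=np.nonzero(m); v0,u0=(int(v.mean()),int(u.mean())) if len(v) else (240,320)
cv2.imwrite("pics/w8.png",cv2.resize(f["color"][v0-60:v0+60,u0-80:u0+80,::-1],None,fx=5,fy=5,interpolation=cv2.INTER_CUBIC))
E
```

```text
22.2 [485.8   359.884 108.976] -149.8365723240907 [ 0.672  0.715 -0.3  ] [ 0.08  -0.031  0.011] 1.2572996059152952
pickup pose rel [ 1.34 -1.66 38.88]
boss 209 [ 2.16 -9.21 30.47] [11.8   6.68 35.66]
hole 693 [-12.2  -18.1   71.02] [11.19 14.86 96.96]
-4 -17.575975755154996 14.385145976802711
-2 -17.895678205944147 14.731485143663946
0 -18.10003066458838 14.828464321711786
2 -17.991030911495802 14.857219519349767
4 -16.16561044547336 12.844684739940615
6 -14.570923285672121 11.168336060051075
8 -12.128235644880096 9.548768266690333
10 -8.857303689159432 6.3371056634077485
12 -3.274899831833023 -0.07492674538894352
```

View pics/w8.png

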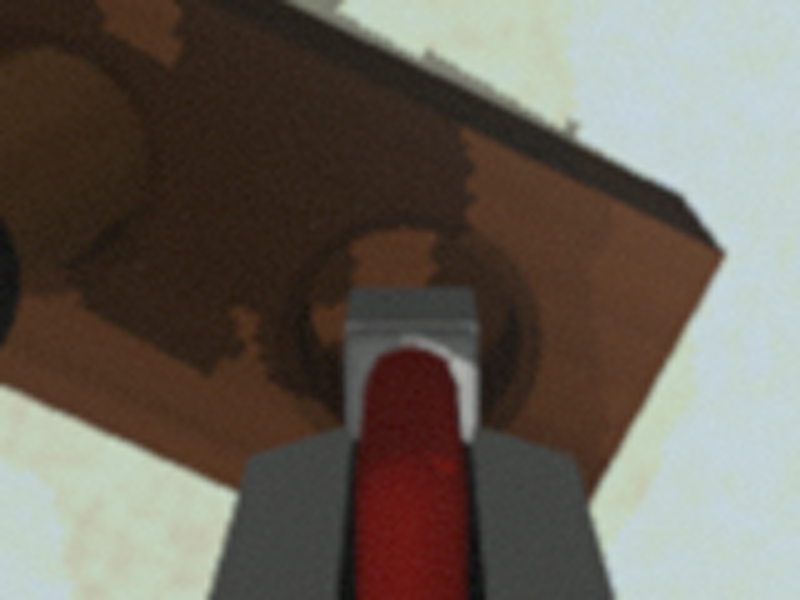

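The boss is centred on the hole within about 0.5 mm (boss cols 345–478, hole about 290–535). Lowering.

Call:
drive_tool(motion=[0,-0.0003,0.006,0,0,0,-0.0003,0.012,0,0,0,-0.0003,0.018,0,0,0,-0.0003,0.018,0,0])

```text
t: 22.75
tcp_pos: [484.8, 358.7, 89.1]
orientation: [-0.001, -0.26, 0.966, -0.0]
ft_force: [-0.4, -0.6, -0.6]
opening: 0.106
grasp_force: 28.3
```

```bash
python3 st.py
```

```text
22.75 [484.821 358.678  89.081] -149.8300523765864 [-0.416 -0.557 -0.561] [0.01  0.051 0.021] 1.2517228396692257
```

Call:
drive_tool(motion=[-0.0007,0,0.006,0,0,-0.0007,0,0.012,0,0,-0.0007,0,0.017,0,0,-0.0007,0,0.0185,0,0,-0.0007,0,0.0185,0,0])

```text
t: 23.38
tcp_pos: [485.8, 359.4, 71.3]
orientation: [-0.0, -0.26, 0.966, -0.0]
ft_force: [0.2, -0.3, -0.7]
opening: 0.107
grasp_force: 28.3
```

```bash
python3 st.py
```

```text
23.375 [485.837 359.406  71.26 ] -149.82941014126274 [ 0.186 -0.336 -0.658] [ 0.128  0.046 -0.025] 1.2460932518638925
```

Call:
drive_tool(motion=[0,0,0.0008,0,0,0,0,0.0012,0,0,0,0,0.0012,0,0])

```text
t: 23.75
tcp_pos: [485.9, 359.4, 70.2]
orientation: [0.0, -0.26, 0.966, 0.0]
ft_force: [-0.1, 0.1, -1.2]
opening: 0.109
grasp_force: 28.3
```

```bash
python3 st.py
```

```text
23.75 [485.88  359.442  70.235] -149.82836639100236 [-0.088  0.073 -1.183] [ 0.072  0.034 -0.033] 1.2456830499536116
```

Call:
drive_tool(motion=[0,0,0.0006,0,0,0,0,0.001,0,0,0,0,0.001,0,0])

```text
t: 24.12
tcp_pos: [485.9, 359.5, 70.1]
orientation: [0.0, -0.26, 0.966, 0.0]
ft_force: [-1.2, -1.5, 7.1]
opening: 0.108
grasp_force: 28.3
```

```bash
python3 st.py
```

```text
24.125 [485.927 359.518  70.143] -149.82733890861743 [-1.245 -1.501  7.064] [-0.313  0.401  0.03 ] 1.2453971148293792
```

The foot is on the hole's floor. I ease off, release and lift.

Call:
drive_tool(motion=[0,0,-0.0008,0,0,0,0,-0.0008,0,0.012,0,0,-0.0008,0,0.018,0,0,-0.0008,0,0.042,0,0,-0.0008,0,0.042,0,0,-0.0008,0,0.042,0,0,-0.015,0,0.042,0,0,-0.05,0,0.042,0,0,-0.1,0,0.042,0,0,-0.15,0,0.042,0,0,-0.15,0,0.042])

```text
t: 25.5
tcp_pos: [488.1, 361.5, 224.6]
orientation: [0.004, -0.26, 0.966, 0.002]
ft_force: [0.1, -0.4, -0.8]
opening: 0.447
grasp_force: 0.0
```

```bash
python3 st.py; python3 - <<'E'
from h import *
np.set_printoptions(precision=1,suppress=True)
f=grab_frame("wrist"); save(f,"w9")
for n in("key_grip","key_foot","brush","needle_tool"): print(n,[(w(q["centre"],f),round(q["p"],2)) for q in tip_of(n,f)[:1]])
P=cloud(f); c=f["color"].astype(int)
m=(c[...,0]>90)&(c[...,1]<.45*c[...,0])&(c[...,2]<.5*c[...,0])&(P[...,2]>60)&(P[...,2]<125)
Q=P[m]; print(m.sum(),Q.mean(0),Q[:,2].max(),cv2.minAreaRect(Q[:,:2].astype(np.float32)))
E
```

```text
25.5 [488.136 361.509 224.562] -149.83506849461412 [ 0.139 -0.363 -0.801] [ 0.057 -0.06   0.007] 1.292306698041492
key_grip [(array([488. , 360.3,  83.7]), 0.92)]
key_foot [(array([487.7, 360. ,  17. ]), 0.91)]
brush [(array([492.3, 299.3,  15.3]), 0.84)]
needle_tool [(array([496.3, 239.9,  16.3]), 0.94)]
436 [485.6 357.9 107.4] 109.87351190965143 ((485.97998046875, 358.4673767089844), (39.00133514404297, 8.808928489685059), 29.984159469604492)
```

View pics/w9.png

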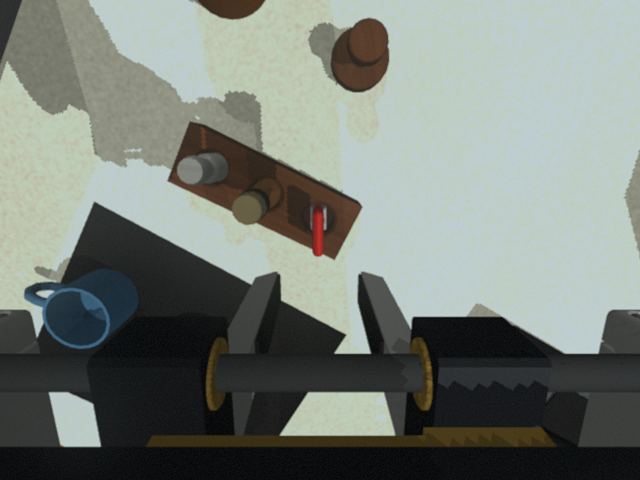

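The key stands upright in its hole (red handle at (319,232), top at 107 mm). The brush and needle tool are unmoved and the gripper is clear.

```bash
python3 -c "
from rig import *
print(close_job())"
```

```text
the job is handed in; nothing more can be done
None
```

The cover is locked: the key dropped fully home and turned clockwise to the stop. It is back upright in its own hole, nothing else was disturbed as far as the camera showed, and the job is handed in at about 25.5 s.

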